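# Rinse-dip the pen tester and hang it back

### The job

Take the yellow pen tester out of its fork holder, dip it upright into the blue beaker until its whole black sensor cap is below the rim, and hold it there for about a second. Then hang it back in the holder, pushed back to the end of the slot with its orange collar resting on the fork, and let go. Do not dip it in the white beaker, and do not shove or tip the beakers or anything else on the bench.

Things in the scene. Friction and masses are not known exactly. Their poses are not given: they have to be found in the camera images.
- pen: Pen tester hanging upright, 0.09 kg. Origin: centre of the underside of its orange collar (34 mm wide, 5 mm thick); z up along the pen. Yellow handle 20 (x) x 24 (y) mm from z = 5 to 56 mm, gripped from above; white 12 mm shaft down to z = -83; black sensor cap 24 mm wide, z = -83 to -115. The cap is wider than the slot: the pen goes out and in sideways by the slot's mouth, not straight up.
- tip (a point): The lower end of the pen's black sensor cap, on its axis, 115 mm below the collar's underside.
- holder: Fixed white fork on a steel post (18 mm wide, at x = 34 mm) and base 120 x 110 x 12 mm. Origin: on the bench below the seat; z up. Fork top 150 mm above the bench, 8 mm thick, 46 mm wide (62 at the mouth). Its 18 mm wide slot runs along holder x: closed end at x = 9 mm, straight to x = -35, then flaring to the open mouth at x = -52 mm. Nothing stands above the fork.
- seat (a point): Where the pen's origin lies when it hangs properly: mid-slot, 9 mm from the slot's closed end, level with the fork's top (150 mm above the bench). Axes as the holder's.
- blue_beaker: Blue open beaker to dip into: loose and empty, 80 mm high, rim 72 mm in outer diameter, wall 4 mm, floor about 5 mm thick, narrowing a little downwards. Origin: centre of the underside, on the bench; z up.
- white_beaker: White beaker of the same shape and size (80 mm high, 72 mm rim); not to be used. Origin: centre of the underside.
- amber_bottle: Amber bottle with a black cap, 68 mm in diameter, 150 mm high; bystander. Origin: centre of the underside.
- vial: Small white vial with a green cap, 28 mm in diameter, 50 mm high; bystander. Origin: centre of the underside.
- tube_rack: White rack with green-capped tubes, 60 (x) x 120 (y) x 85 mm high; bystander. Origin: centre of the underside.
There are look-alikes about, which are no part of the job. Leave any pink or red look-alike of the pen alone.

How it is judged:
By the outcome, as a careful person would: the job done as asked, in the order asked, and still so for the second after the job is handed in, with the robot touching nothing.
It also fails if it takes over 58 s, if anything falls off the work surface, if the arm or the gripper's body presses on something with over 40 N, if the wrist force passes 120 N, or if a joint passes its speed limit or range.

### The arm

A 6-joint arm with a two-finger parallel gripper is mounted at the origin on the work surface. World frame = base frame: x ahead of the robot, y to its left, z up, the work surface at z = 0. Lengths are in m, angles in rad, forces in N, time in s.
With the tool pointing down it reaches from about 0.35 to 0.775 m from the base axis. Payload 5.5 kg.
Tool frame: the origin (TCP) lies at the very end of the fingers, on their centre line; the grasp point (between the pads) lies 19 mm behind it (grip_point_offset is the distance from the TCP to the grasp point, in m); z points along the fingers, y is the direction in which the jaws open and shut (so a half turn about z gives the same grasp; the last joint's range is limited). The gripper opens to 85 mm and grips with 20 to 120 N. Pads are 22 mm wide; open, the fingers measure 114 mm over their backs; the gripper's body (76 mm by 85 mm) begins 54 mm behind the grasp point. The pads swing forward as they close: fully open they stand 13 mm farther back than shut.
Start: joints at [1.191, 0.313, 0.046, 1.304, 0, 1.431], TCP at [0.137, 0.559, 0.231] pointing down, gripper open.
Joint ranges: [-2.76, 2.76], [-0.86, 1.69], [-1.03, 1.26], [-2.2, 2.34], [-1.47, 1.5], [-3.14, 3.14]. Speed limits (rad/s): [2.57, 2.57, 3.14, 3.14, 3.14, 3.14].

### API

Orientations are given as a unit quaternion [w, x, y, z].
In Python, from workcell import * gives the robot as it stands.
- The arm moves only by the shell command python3 -m crank 'ROWS' [OPENING] [FORCE]. ROWS is a JSON object of lists of equal length, an entry for each row: "travel": the shift along the tool's x, y, z in units of 40 mm (1.0 is 40 mm), a list of three; "turn": the turn about the tool's z in rad. In form: {"travel": [[x, y, z], ...], "turn": [turn, ...]}. A call has 1 to 5 rows; each row is the pose to reach, as a shift and turn from the pose commanded when the call began, along the tool's axes at that moment; what a row does not reach only later rows make up. A row lasts 1/12 s, in which the tool goes at most 41.7 mm and 7.16 degrees, less where a joint would pass 70% of its speed; a pose out of reach is approached as far as the arm can. A call with a gripper value outside its range is refused whole. OPENING is the finger opening in mm, from 0 to 85.4, set as the call begins (- or left out, the last holds). The fingers move at their own pace and stop on an object; FORCE is the grip in N (left out, the last holds). Time passes only in rows, so rows that repeat a pose let the fingers close. It gives the time, the measured TCP pose, the force and the opening at its end, in the units of the state.
- get_state(): the state, without advancing time (a new reading comes with each control period).
- read_camera(name): name is "scene" or "top" or "wrist"; returns a dict with "image" (384x512x3 uint8, red, green, blue), "K" (3x3 intrinsics, pixels), "R" (3x3) and "t" (3): a world point X has camera coordinates R X + t. Camera axes: x right, y down, z forward; pixel columns grow to the right and rows downward; lengths in m; the calibration is good to about 2 mm. A picture is of the moment at which its call begins. There is no depth.
- hand_in(): hands the job in, once; it reports no verdict.
The state is a dict: "clock": time; "joint_pos": joint angles; "qvel": joint speeds; "tau": joint torques, N m; "tcp_pos": TCP position; "orientation": TCP orientation; "wrist_force": force on the tool from outside, world axes, zero at the start; "ft_torque": the same for the moment, N m; "finger_gap": finger opening in m.
Only numpy, scipy, OpenCV 4.12 (cv2) and the standard library are available. Lean on these libraries where they do the work, as an engineer would, in place of code of your own. Each camera call takes 0.05 s, during which the arm holds its last target. There are 200 camera calls.

## Working session

There is one attempt and no reset: what is moved stays moved. The work goes in short steps, Python scripts to look and compute and a shell command to move; the robot and the scene stay as the last step left them, time stands still between calls to the robot, and variables do not carry over. Pictures are saved under pics/ and viewed, about 8 in all and at most 12, crops included, and the job is handed in when it is done.

```bash
mkdir -p pics; ls
cat > h.py <<'E'
from workcell import *
import numpy as np, cv2
def save(n,f):
    c=read_camera(n); cv2.imwrite(f,c["image"][:,:,::-1]); np.savez(f[:-4]+".npz",**c); return c
def ray(c,u,v):
    K,R,t=[np.array(c[k]) for k in "KRt"]
    return -R.T@t, R.T@np.linalg.solve(K,[u,v,1.])
def onz(c,u,v,z):
    o,d=ray(c,u,v); return o+d*(z-o[2])/d[2]
def proj(c,X):
    K,R,t=[np.array(c[k]) for k in "KRt"]; p=K@(R@np.array(X)+t); return p[:2]/p[2]
E
python3 - <<'E'
from h import *
s=get_state(); print({k:np.round(s[k],3) for k in s})
a=save("top","pics/top0.png"); b=save("scene","pics/sc0.png")
for c in(a,b): print(np.round(-np.array(c["R"]).T@c["t"],3))
E
```

```text
pics
{'clock': np.float64(0.0), 'joint_pos': array([1.191, 0.314, 0.045, 1.304, 0.   , 1.431]), 'qvel': array([ 0.002,  0.001,  0.002,  0.   , -0.001, -0.001]), 'tau': array([-0.0000e+00, -4.8062e+01,  2.9854e+01,  1.9000e-02,  0.0000e+00,
        0.0000e+00]), 'tcp_pos': array([0.136, 0.558, 0.23 ]), 'orientation': array([-0.   ,  0.12 ,  0.993, -0.001]), 'wrist_force': array([0.12 , 0.943, 0.064]), 'ft_torque': array([ 0.012, -0.046, -0.014]), 'finger_gap': np.float64(0.086)}
[ 0.435 -0.     1.206]
[ 1.395 -0.85   1.193]
```

View pics/top0.png

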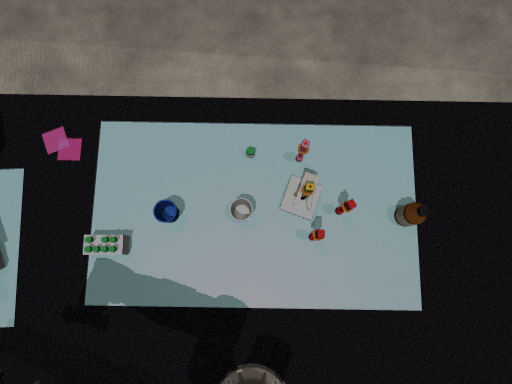

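View pics/sc0.png

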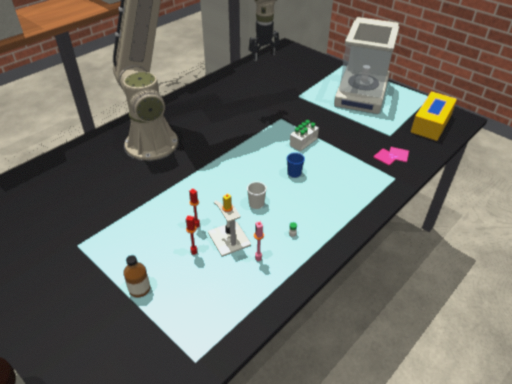

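The top view shows the yellow pen at (310,187) over the white base (302,197). The look-alikes are red at (347,206) and (318,235), and pink at (304,147). The blue beaker is at (167,211), the white one at (241,209), the vial at (251,152), the bottle at (411,214) and the rack at (105,244). The scene view agrees, with the pen at (228,203) above the fork. I choose the yellow one and will check it in a close crop.

Run:
```python
from h import *
a=dict(np.load("pics/top0.npz")); b=dict(np.load("pics/sc0.npz"))
i=a["image"][125:260,270:370]; j=b["image"][180:270,170:280]
i=cv2.resize(i[:,:,::-1],None,fx=4,fy=4,interpolation=2); j=cv2.resize(j[:,:,::-1],None,fx=3.5,fy=3.5,interpolation=2)
o=np.zeros((540,790,3),np.uint8); o[:,:400]=i; o[:j.shape[0],402:402+j.shape[1]]=j; cv2.imwrite("pics/c1.png",o)
def comps(c,lo,hi,n):
    h=cv2.cvtColor(c["image"],cv2.COLOR_RGB2HSV); m=cv2.inRange(h,np.array(lo),np.array(hi))
    k,l,s,q=cv2.connectedComponentsWithStats(m)
    for r in range(1,k):
        if s[r][4]>15: print(n,s[r],np.round(q[r],1))
for c,n in((a,"top"),(b,"scene")):
    comps(c,(18,150,90),(32,255,255),n+" yellow"); comps(c,(105,130,20),(128,255,255),n+" blue")
print("base",onz(a,302,197,.012)); print("blue",onz(a,167,211,.08)); print("white",onz(a,241,209,.08))
```

```text
top yellow [306 183   8   8  46] [309.5 186.4]
top blue [153 200  26  22 453] [165.5 210.9]
scene yellow [ 411   91   46   49 1145] [432.7 116.7]
scene yellow [224 194   7  16  87] [226.8 202. ]
scene blue [429 100  16  14 130] [436.3 106.4]
scene blue [287 153  17  24 323] [294.7 164.2]
base [ 0.62682213 -0.15367018  0.012     ]
blue [0.56624458 0.26529724 0.08      ]
white [0.57595602 0.04087608 0.08      ]
```

View pics/c1.png

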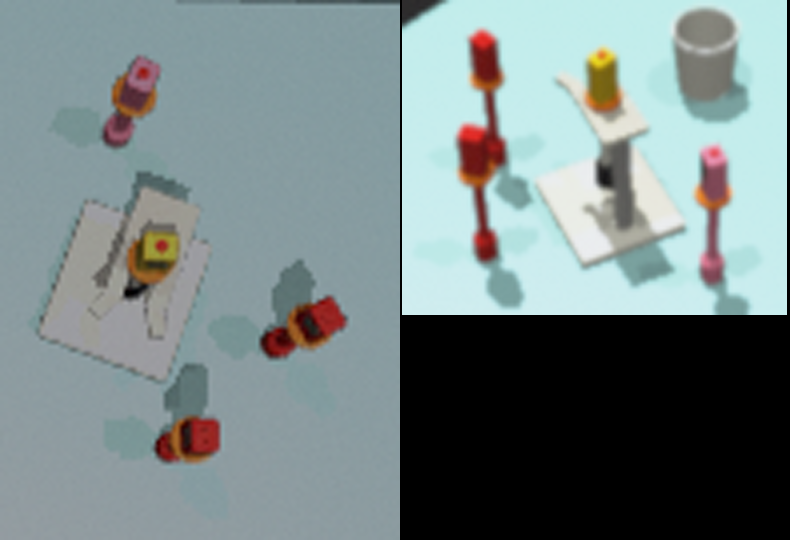

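The crop confirms the yellow pen hanging in the white fork: collar on the fork, black cap below, mouth facing the robot (down-left in the top view). Red and pink stand-alone look-alikes are around it. Next I work out positions and the holder's yaw.

Run:
```python
from h import *
a=dict(np.load("pics/top0.npz")); b=dict(np.load("pics/sc0.npz"))
P=lambda u,v,z: onz(a,270+u/4-.375,125+v/4-.375,z)
cs=[P(u,v,.012) for u,v in((88,200),(210,243),(167,380),(40,335))]
print("sides",[np.round(np.linalg.norm(cs[i]-cs[(i+1)%4]),3) for i in range(4)])
d=(cs[0]-cs[3])+(cs[1]-cs[2]); print("yaw",np.degrees(np.arctan2(d[1],d[0])),"centre",np.mean(cs,0))
print("pen top",P(161,246,.206)); 
for n,u,v in(("pink",143,72),("red1",325,317),("red2",204,437)): print(n,P(u,v,.206))
# two-ray for yellow top
def tri(u1,v1,u2,v2):
    o,d=ray(a,u1,v1);p,e=ray(b,u2,v2);s=np.linalg.lstsq(np.c_[d,-e],p-o,rcond=None)[0]
    return (o+d*s[0]+p+e*s[1])/2,np.linalg.norm(o+d*s[0]-p-e*s[1])
print(tri(270+161/4-.4,125+246/4-.4,170+602/3.5-115,180+55/3.5))
print("beaker tri",tri(166.5,211,294.7,155))
for q in((.65,-.165,.206),(.566,.265,.08)): print(proj(a,q),proj(b,q))
s=get_state(); from scipy.spatial.transform import Rotation as R
print(R.from_quat(s["orientation"],scalar_first=True).as_matrix().round(3))
w=read_camera("wrist");T=R.from_quat(s["orientation"],scalar_first=True).as_matrix()
C=-w["R"].T@w["t"];print("wristcam in tool",T.T@(C-s["tcp_pos"]), (T.T@w["R"].T).round(3)); print(w["K"])
```

```text
sides [np.float64(0.105), np.float64(0.118), np.float64(0.108), np.float64(0.119)]
yaw -18.4746607525503 centre [ 0.62726166 -0.15106279  0.012     ]
pen top [ 0.62612402 -0.15039697  0.206     ]
pink [ 0.74931995 -0.13898435  0.206     ]
red1 [ 0.57896897 -0.26115096  0.206     ]
red2 [ 0.49668905 -0.17795138  0.206     ]
(array([ 0.62745984, -0.14931423,  0.20490204]), np.float64(0.003169187360110582))
beaker tri (array([0.5670302 , 0.26621975, 0.09476289]), np.float64(0.0074620420554844516))
[315.11732693 177.65491858] [227.93545681 201.48943214]
[167.09348569 211.08165275] [293.09677298 158.23998766]
[[-0.971  0.238 -0.001]
 [ 0.238  0.971 -0.002]
 [ 0.    -0.002 -1.   ]]
wristcam in tool [ 7.68177156e-02 -9.97166686e-06 -1.42347147e-01] [[ 0.    -0.953 -0.303]
 [ 1.     0.    -0.   ]
 [ 0.    -0.303  0.953]]
[[315.27062876   0.         250.60358167]
 [  0.         315.27062876 194.1662138 ]
 [  0.           0.           1.        ]]
```

```bash
python3 -m crank '{"travel": [[-0.3,-0.25,-0.4],[-0.9,-0.75,-0.8],[-1.5,-1.3,-1.2],[-2.2,-1.9,-1.6],[-2.9,-2.5,-1.75]], "turn": [0,0,0,0,0]}' 60 40
python3 -m crank '{"travel": [[-0.7,-0.6,0],[-1.4,-1.2,0],[-2.1,-1.8,0],[-2.8,-2.4,0],[-3.5,-3.0,0]], "turn": [0,0,0,0,0]}'
```

```text
clock: 0.57
tcp_pos: [0.2263, 0.4333, 0.3032]
orientation: [0.001, 0.119, 0.993, 0.001]
wrist_force: [1.0, 0.3, 1.2]
finger_gap: 0.0598
clock: 0.98
tcp_pos: [0.3335, 0.2824, 0.3012]
orientation: [0.0, 0.119, 0.993, 0.0]
wrist_force: [1.4, 0.6, -0.5]
finger_gap: 0.06
```

```bash
python3 -m crank '{"travel": [[-0.7,-0.6,0],[-1.4,-1.25,0],[-2.1,-1.9,0],[-2.8,-2.5,0],[-3.5,-3.1,0]], "turn": [0,0,0.02,0.05,0.08]}'
python3 -m crank '{"travel": [[-0.7,-0.6,0],[-1.4,-1.2,0],[-2.1,-1.8,0],[-2.8,-2.4,0],[-3.5,-3.0,0]], "turn": [0,0,0,0,0]}'
python3 -m crank '{"travel": [[-0.6,-0.5,0],[-1.0,-0.9,0],[-1.3,-1.2,0],[-1.3,-1.2,0],[-1.3,-1.2,0]], "turn": [0,0,0,0,0]}'
cat >> h.py <<'E'
from scipy.spatial.transform import Rotation as Rot
def togo(x,y,z,yaw=None):
    "units in tool axes to world TCP target"
    s=get_state(); T=Rot.from_quat(s["orientation"],scalar_first=True).as_matrix()
    yw=np.degrees(np.arctan2(T[1,0],T[0,0])); print("pos",np.round(s["tcp_pos"],4),"yaw",yw.round(2),"Tz",T[:,2].round(3))
    print("units",np.round(T.T@(np.array([x,y,z])-s["tcp_pos"])/.04,3), "turn",None if yaw is None else np.radians(yw-yaw).round(3))
E
python3 - <<'E'
from h import *
togo(.627,-.150,.166,161.5)
c=save("wrist","pics/w1.png")
E
```

```text
clock: 1.4
tcp_pos: [0.4401, 0.1285, 0.3012]
orientation: [-0.0, 0.16, 0.987, 0.0]
wrist_force: [1.0, 1.1, 0.7]
finger_gap: 0.0599
clock: 1.82
tcp_pos: [0.5352, -0.0294, 0.301]
orientation: [-0.0, 0.159, 0.987, 0.0]
wrist_force: [1.1, 0.4, -0.1]
finger_gap: 0.0599
clock: 2.23
tcp_pos: [0.5689, -0.0901, 0.3004]
orientation: [-0.001, 0.16, 0.987, 0.0]
wrist_force: [0.4, 0.6, -0.4]
finger_gap: 0.0598
pos [ 0.5689 -0.0901  0.3004] yaw 161.58 Tz [-0.002  0.001 -1.   ]
units [-1.857 -0.962  3.357] turn 0.001
```

View pics/w1.png

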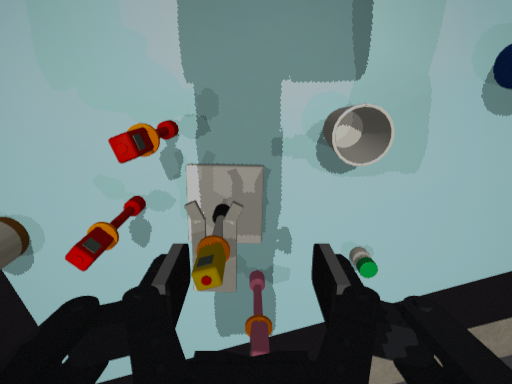

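The wrist view shows the fork aligned with the tool: slot vertical in the picture, mouth at about (222,205). The pen top is at about (207,280), twisted a few degrees relative to the holder. I'll get its position and twist from a mask and a crop.

Run:
```python
from h import *
c=dict(np.load("pics/w1.npz")); im=c["image"][:,:,::-1]
cv2.imwrite("pics/w1c.png",cv2.resize(im[150:310,150:290],None,fx=4,fy=4,interpolation=2)[:600])
print("dot",onz(c,206,281,.206))
```

```text
dot [ 0.62968316 -0.15087869  0.206     ]
```

View pics/w1c.png

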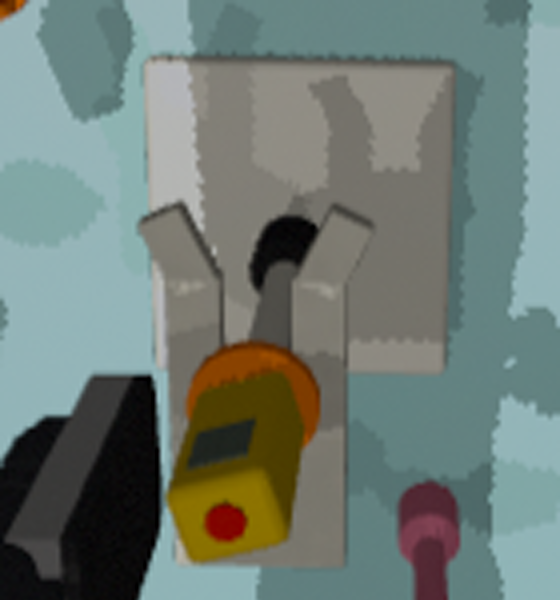

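Run:
```python
from h import *
c=dict(np.load("pics/w1.npz"))
Q=lambda u,v,z: onz(c,150+u/4-.375,150+v/4-.375,z)
k=[Q(u,v,.206) for u,v in((168,492),(268,468),(290,540),(190,562))]
print("top ctr",np.mean(k,0))
for i in range(4):
    d=k[(i+1)%4]-k[i]; print(np.linalg.norm(d).round(4),np.degrees(np.arctan2(d[1],d[0])).round(1))
for n,u,v in(("R0",347,290),("R1",345,565),("L0",167,360),("L1",178,565),("sl",222,310),("sr",293,310),("tipL",139,225),("tipR",374,225),("tL2",181,204),("tR2",333,204)): print(n,Q(u,v,.150).round(4))
b=[Q(u,v,.012) for u,v in((146,60),(454,64),(443,372))]; print("base",np.round(b,4))
d=b[1]-b[2];print(np.degrees(np.arctan2(d[1],d[0])), "mid",(b[0]+b[2])/2)
d=b[1]-b[0];print(np.degrees(np.arctan2(d[1],d[0])))
```

```text
top ctr [ 0.62769396 -0.14932704  0.206     ]
0.0223 86.6
0.0181 -5.0
0.0226 -94.3
0.0178 174.0
R0 [ 0.6074 -0.1179  0.15  ]
R1 [ 0.6829 -0.1447  0.15  ]
L0 [ 0.6111 -0.1678  0.15  ]
L1 [ 0.6686 -0.1875  0.15  ]
sl [ 0.6026 -0.1496  0.15  ]
sr [ 0.6083 -0.1326  0.15  ]
tipL [ 0.5749 -0.1609  0.15  ]
tipR [ 0.5932 -0.1059  0.15  ]
tL2 [ 0.5731 -0.149   0.15  ]
tR2 [ 0.5849 -0.1137  0.15  ]
base [[ 0.5562 -0.1804  0.012 ]
 [ 0.5914 -0.0791  0.012 ]
 [ 0.7027 -0.1191  0.012 ]]
160.26270041058692 mid [ 0.62944605 -0.14971409  0.012     ]
70.82218219539378
```

```bash
python3 -m crank '{"travel": [[-0.5,-0.25,0],[-1,-0.5,0],[-1.5,-0.77,0.3],[-1.88,-0.96,0.8],[-1.88,-0.96,1.3]], "turn": [-0.06,-0.12,-0.18,-0.24,-0.245]}'
python3 -m crank '{"travel": [[0,0,0],[0,0,0],[0,0,0]], "turn": [0,0,0]}'
python3 - <<'E'
from h import *
togo(.628,-.150,.166,175.6)
c=save("wrist","pics/w2.png")
E
```

```text
clock: 2.7
tcp_pos: [0.6303, -0.1506, 0.2489]
orientation: [0.001, 0.036, 0.999, -0.001]
wrist_force: [-0.5, 0.4, -0.7]
finger_gap: 0.0603
clock: 2.95
tcp_pos: [0.6281, -0.1484, 0.2508]
orientation: [0.0, 0.037, 0.999, -0.0]
wrist_force: [-0.4, -0.1, 1.4]
finger_gap: 0.0598
pos [ 0.6281 -0.1484  0.2508] yaw 175.77 Tz [ 0.001 -0.    -1.   ]
units [ 0.003 -0.04   2.119] turn 0.003
```

View pics/w2.png

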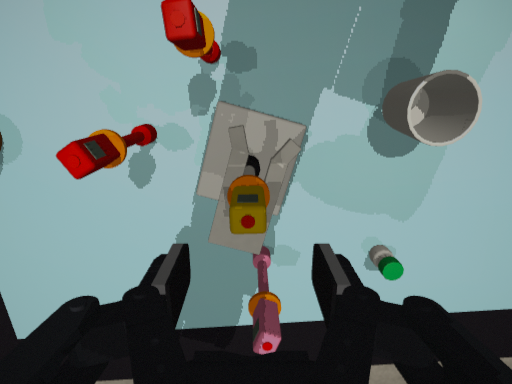

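The handle at (248,218) is square to the jaws and centred between the fingers to within about 1 mm. I descend and grip.

```bash
python3 -m crank '{"travel": [[0,-0.03,0.5],[0,-0.03,1.0],[0,-0.03,1.5],[0,-0.03,1.9],[0,-0.03,2.1]], "turn": [0,0,0,0,0]}'
python3 -m crank '{"travel": [[0,0,0],[0,0,0]], "turn": [0,0]}'
python3 -m crank '{"travel": [[0,0,0],[0,0,0],[0,0,0],[0,0,0],[0,0,0]], "turn": [0,0,0,0,0]}' 15 50
python3 -m crank '{"travel": [[0,0,0],[0,0,0],[0,0,0],[0,0,0],[0,0,0]], "turn": [0,0,0,0,0]}'
```

```text
clock: 3.42
tcp_pos: [0.6278, -0.15, 0.165]
orientation: [-0.0, 0.037, 0.999, 0.0]
wrist_force: [-1.0, 0.1, -0.2]
finger_gap: 0.0599
clock: 3.58
tcp_pos: [0.6286, -0.1506, 0.1666]
orientation: [0.001, 0.037, 0.999, -0.0]
wrist_force: [-0.2, -0.1, 0.5]
finger_gap: 0.0603
clock: 4.0
tcp_pos: [0.629, -0.1509, 0.1667]
orientation: [0.001, 0.037, 0.999, -0.0]
wrist_force: [-0.4, 1.6, 5.9]
finger_gap: 0.0236
clock: 4.42
tcp_pos: [0.629, -0.1509, 0.1667]
orientation: [0.001, 0.037, 0.999, -0.0]
wrist_force: [0.5, 0.8, 6.8]
finger_gap: 0.0236
```

```bash
python3 -m crank '{"travel": [[0,0,-0.05],[0,0,-0.1],[0,0,-0.1],[0,0,-0.1]], "turn": [0,0,0,0]}'
python3 -m crank '{"travel": [[0.1,0.026,0],[0.29,0.078,0],[0.48,0.13,0],[0.68,0.182,0],[0.87,0.235,0]], "turn": [0,0,0,0,0]}'
```

```text
clock: 4.75
tcp_pos: [0.628, -0.1508, 0.1689]
orientation: [-0.0, 0.037, 0.999, 0.0]
wrist_force: [0.1, -0.4, -1.3]
finger_gap: 0.0235
clock: 5.17
tcp_pos: [0.593, -0.1383, 0.1692]
orientation: [-0.0, 0.037, 0.999, 0.0]
wrist_force: [1.0, 1.5, -1.5]
finger_gap: 0.0233
```

```bash
python3 -m crank '{"travel": [[0.2,0.052,0],[0.45,0.12,0],[0.75,0.2,0],[1.0,0.27,0],[1.2,0.325,0]], "turn": [0,0,0,0,0]}'
python3 -m crank '{"travel": [[0,0,0],[0.05,0.0,-0.3],[0.05,0.0,-0.8],[0.05,0.0,-1.4],[0.05,0,-2.0]], "turn": [0,0,0,0,0]}'
python3 -m crank '{"travel": [[0,0,-0.3],[0,0,-0.6],[0,0,-0.6],[0,0,-0.6]], "turn": [0,0,0,0]}'
python3 - <<'E'
from h import *
c=save("wrist","pics/w3.png"); s=save("scene","pics/sc1.png"); t=save("top","pics/top1.png")
togo(.567,.266,.270)
i=cv2.resize(c["image"],None,fx=.78,fy=.78); j=cv2.resize(s["image"][90:290,130:330],(390,390))
o=np.zeros((400,800,3),np.uint8); o[:i.shape[0],:i.shape[1]]=i; o[:390,402:792]=j; cv2.imwrite("pics/m3.png",o[:,:,::-1])
E
```

```text
clock: 5.58
tcp_pos: [0.5459, -0.1217, 0.1695]
orientation: [-0.0, 0.037, 0.999, 0.0]
wrist_force: [-1.0, -0.6, -0.5]
finger_gap: 0.0234
clock: 6.0
tcp_pos: [0.5452, -0.1221, 0.2499]
orientation: [-0.0, 0.037, 0.999, 0.0]
wrist_force: [0.7, 0.3, 0.1]
finger_gap: 0.0235
clock: 6.33
tcp_pos: [0.546, -0.1223, 0.2737]
orientation: [0.001, 0.037, 0.999, -0.0]
wrist_force: [-0.5, 0.6, -1.2]
finger_gap: 0.0237
pos [ 0.5449 -0.1219  0.2721] yaw 175.71 Tz [-0.002  0.001 -1.   ]
units [0.175 9.712 0.058] turn None
```

View pics/m3.png

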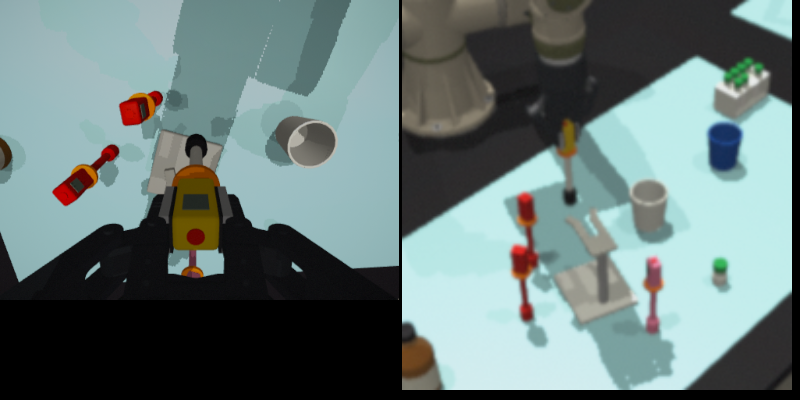

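The pen is out and held upright, with its cap at (567,195) in the composite. All bystanders stand undisturbed. I carry it to the blue beaker, passing on the robot side of the white one.

```bash
python3 -m crank '{"travel": [[0.3,0.3,0],[0.7,0.8,0],[1.1,1.4,0],[1.5,2.1,0],[1.7,2.8,0]], "turn": [0,0,0,0,0]}'
python3 -m crank '{"travel": [[0,0.7,0],[0,1.4,0],[0,2.1,0],[0,2.8,0],[-0.3,3.4,0]], "turn": [0,0,0,0,0]}'
python3 -m crank '{"travel": [[-0.3,0.5,0],[-0.5,0.9,0],[-0.5,1.2,0],[-0.5,1.2,0],[-0.5,1.2,0]], "turn": [0,0,0,0,0]}'
python3 - <<'E'
from h import *
c=save("wrist","pics/w4.png"); togo(.567,.266,.161)
E
```

```text
clock: 6.9
tcp_pos: [0.4836, -0.0043, 0.2722]
orientation: [-0.001, 0.038, 0.999, 0.0]
wrist_force: [0.3, 0.8, -0.7]
finger_gap: 0.0236
clock: 7.32
tcp_pos: [0.5059, 0.1313, 0.2727]
orientation: [-0.001, 0.037, 0.999, 0.0]
wrist_force: [-0.7, -0.2, -0.2]
finger_gap: 0.0238
clock: 7.73
tcp_pos: [0.5308, 0.176, 0.2724]
orientation: [-0.001, 0.037, 0.999, -0.0]
wrist_force: [1.1, -0.1, -1.3]
finger_gap: 0.0234
pos [0.5308 0.1755 0.2727] yaw 175.73 Tz [-0.002 -0.001 -1.   ]
units [-0.739  2.327  2.79 ] turn None
```

View pics/w4.png

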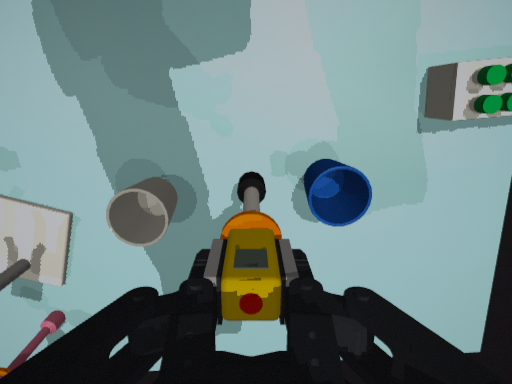

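The blue rim circle is centred at about (339,195), about 64 px wide. The pen is upright in the jaws with its cap at (251,188). I cast the rim centre onto z = 0.08.

Run:
```python
from h import *
c=dict(np.load("pics/w4.npz"))
p=[onz(c,u,v,.08) for u,v in((307,196),(371,196),(339,164.5),(339,226))]
print(np.round(p,4),np.linalg.norm(p[0]-p[1]),np.linalg.norm(p[2]-p[3]),np.mean(p,0))
# pen cap end pos: disc at (251,188) at z~.141
print(onz(c,251,188,.145))
m=np.mean(p,0); togo(m[0],m[1],.161)
```

```text
[[0.5666 0.2361 0.08  ]
 [0.5718 0.3073 0.08  ]
 [0.5333 0.2714 0.08  ]
 [0.6056 0.2721 0.08  ]] 0.07138543650555618 0.07229808606355426 [0.56930139 0.27173389 0.08      ]
[0.5336371  0.17587741 0.145     ]
pos [0.5308 0.1755 0.2727] yaw 175.73 Tz [-0.002 -0.001 -1.   ]
units [-0.786  2.474  2.79 ] turn None
```

```bash
python3 -m crank '{"travel": [[-0.2,0.6,0],[-0.4,1.2,0],[-0.6,1.8,0],[-0.73,2.3,0],[-0.76,2.44,0]], "turn": [0,0,0,0,0]}'
python3 -m crank '{"travel": [[0,0,0],[0,0,0],[0,0,0],[0,0,0.2],[0,0,0.5]], "turn": [0,0,0,0,0]}'
python3 - <<'E'
from h import *
c=save("wrist","pics/w5.png"); t=save("scene","pics/sc5.png"); togo(.569,.271,.161)
i=cv2.resize(c["image"],None,fx=.78,fy=.78); j=cv2.resize(t["image"][100:200,240:340],(390,390))
o=np.zeros((400,800,3),np.uint8); o[:i.shape[0],:i.shape[1]]=i; o[:390,402:792]=j; cv2.imwrite("pics/m5.png",o[:,:,::-1])
E
```

```text
clock: 8.2
tcp_pos: [0.5696, 0.272, 0.2729]
orientation: [-0.0, 0.037, 0.999, 0.0]
wrist_force: [-0.8, -1.3, -1.5]
finger_gap: 0.0238
clock: 8.62
tcp_pos: [0.5698, 0.2699, 0.2545]
orientation: [0.001, 0.038, 0.999, 0.0]
wrist_force: [-0.8, -0.4, -1.7]
finger_gap: 0.0235
pos [0.568  0.2695 0.2513] yaw 175.65 Tz [-0.003 -0.001 -1.   ]
units [-0.028  0.041  2.257] turn None
```

View pics/m5.png

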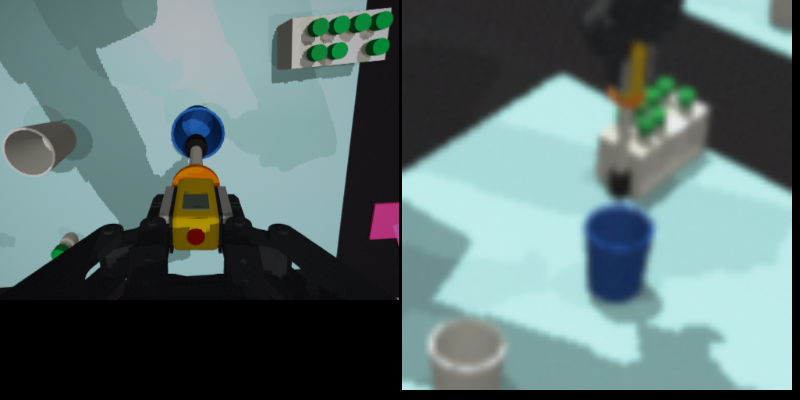

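The cap hangs directly over the blue mouth in both views: wrist (196,143) over the rim at (198,132), and scene (620,185) over the rim at (619,225). I dip it.

```bash
python3 -m crank '{"travel": [[0,0.03,0.3],[0,0.03,0.7],[0,0.03,1.1],[0,0.03,1.5],[0,0.03,1.8]], "turn": [0,0,0,0,0]}'
python3 -m crank '{"travel": [[0,0,0.25],[0,0,0.45],[0,0,0.45],[0,0,0.45],[0,0,0.45]], "turn": [0,0,0,0,0]}'
for i in 1 2 3; do python3 -m crank '{"travel": [[0,0,0],[0,0,0],[0,0,0],[0,0,0],[0,0,0]], "turn": [0,0,0,0,0]}'; done
python3 - <<'E'
from h import *
c=save("wrist","pics/w6.png"); t=save("scene","pics/sc6.png"); togo(.569,.271,.27)
i=cv2.resize(c["image"],None,fx=.78,fy=.78); j=cv2.resize(t["image"][100:200,240:340],(390,390))
o=np.zeros((400,800,3),np.uint8); o[:i.shape[0],:i.shape[1]]=i; o[:390,402:792]=j; cv2.imwrite("pics/m6.png",o[:,:,::-1])
E
```

```text
clock: 9.13
tcp_pos: [0.5687, 0.2712, 0.1803]
orientation: [-0.0, 0.038, 0.999, -0.0]
wrist_force: [-0.3, 0.3, -1.3]
finger_gap: 0.0232
clock: 9.55
tcp_pos: [0.5697, 0.2721, 0.1642]
orientation: [0.001, 0.037, 0.999, 0.0]
wrist_force: [-0.5, -0.3, -0.8]
finger_gap: 0.0233
clock: 9.97
tcp_pos: [0.5693, 0.2721, 0.1635]
orientation: [0.0, 0.037, 0.999, 0.0]
wrist_force: [0.4, 1.6, -1.3]
finger_gap: 0.023
clock: 10.38
tcp_pos: [0.5692, 0.272, 0.1633]
orientation: [-0.0, 0.037, 0.999, 0.0]
wrist_force: [0.0, 0.3, -0.6]
finger_gap: 0.0234
clock: 10.8
tcp_pos: [0.5693, 0.2721, 0.1633]
orientation: [0.0, 0.037, 0.999, 0.0]
wrist_force: [-0.7, -0.1, -1.1]
finger_gap: 0.0236
pos [0.5693 0.2721 0.1633] yaw 175.72 Tz [ 0.  0. -1.]
units [ 0.004 -0.027 -2.667] turn None
```

View pics/m6.png

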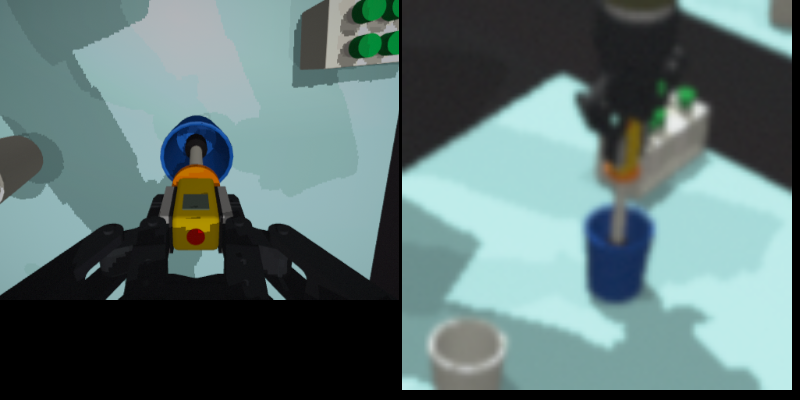

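The cap is wholly inside the blue beaker: only white shaft shows at the rim, the beaker is unmoved and no contact force is felt. It has been held for over 1.2 s. I lift it and return.

```bash
python3 -m crank '{"travel": [[0,0,-0.3],[0,0,-0.9],[0,0,-1.6],[0,0,-2.3],[0,0,-2.75]], "turn": [0,0,0,0,0]}'
python3 -m crank '{"travel": [[0,0,0],[0.3,-0.4,0],[0.7,-1.0,0],[1.1,-1.7,0],[1.5,-2.4,0]], "turn": [0,0,0,0,0]}'
python3 -m crank '{"travel": [[0.3,-0.7,0],[0.6,-1.4,0],[0.6,-2.1,0],[0.6,-2.8,0],[0.6,-3.5,0]], "turn": [0,0,0,0,0]}'
python3 -m crank '{"travel": [[0,-0.7,0],[0,-1.4,0],[-0.3,-2.1,0],[-0.7,-2.7,0],[-1.1,-3.2,0]], "turn": [0,0,0,0,0]}'
python3 -m crank '{"travel": [[-0.2,-0.4,0],[-0.35,-0.65,0],[-0.35,-0.65,0],[-0.35,-0.65,0]], "turn": [0,0,0,0]}'
python3 - <<'E'
from h import *
togo(.5452,-.1221,.1695,175.7)
E
```

```text
clock: 11.32
tcp_pos: [0.5698, 0.2722, 0.2764]
orientation: [0.001, 0.037, 0.999, 0.001]
wrist_force: [1.6, 0.8, -0.9]
finger_gap: 0.0235
clock: 11.73
tcp_pos: [0.5009, 0.1801, 0.2717]
orientation: [-0.001, 0.037, 0.999, -0.0]
wrist_force: [0.8, -0.4, -0.5]
finger_gap: 0.0235
clock: 12.15
tcp_pos: [0.4668, 0.0419, 0.2724]
orientation: [-0.0, 0.037, 0.999, 0.0]
wrist_force: [0.6, 0.1, -0.7]
finger_gap: 0.0232
clock: 12.57
tcp_pos: [0.5018, -0.0898, 0.2724]
orientation: [-0.0, 0.038, 0.999, 0.0]
wrist_force: [-0.1, 1.0, -0.7]
finger_gap: 0.0233
clock: 12.9
tcp_pos: [0.5137, -0.1148, 0.2724]
orientation: [-0.001, 0.038, 0.999, 0.001]
wrist_force: [-0.3, 0.1, -0.8]
finger_gap: 0.0236
pos [ 0.5137 -0.1148  0.2724] yaw 175.67 Tz [-0.002  0.001 -1.   ]
units [-0.804 -0.126  2.571] turn -0.001
```

```bash
python3 -m crank '{"travel": [[-0.3,-0.04,0],[-0.6,-0.09,0],[-0.8,-0.13,0],[-0.8,-0.13,0.3],[-0.8,-0.13,0.8]], "turn": [0,0,0,0,0]}'
python3 -m crank '{"travel": [[0,0,0.5],[0,0,1.0],[0,0,1.4],[0,0,1.7],[0,0,1.75]], "turn": [0,0,0,0,0]}'
python3 -m crank '{"travel": [[0,0,0],[0,0,0],[0,0,0]], "turn": [0,0,0]}'
python3 - <<'E'
from h import *
togo(.6280,-.1508,.1695,175.7)
c=save("wrist","pics/w7.png");t=save("scene","pics/sc7.png")
i=cv2.resize(c["image"],None,fx=.78,fy=.78); j=cv2.resize(t["image"][160:260,180:280],(390,390))
o=np.zeros((400,800,3),np.uint8); o[:i.shape[0],:i.shape[1]]=i; o[:390,402:792]=j; cv2.imwrite("pics/m7.png",o[:,:,::-1])
E
```

```text
clock: 13.32
tcp_pos: [0.5471, -0.1219, 0.2429]
orientation: [0.002, 0.037, 0.999, -0.001]
wrist_force: [0.3, 0.1, -1.3]
finger_gap: 0.0233
clock: 13.73
tcp_pos: [0.5438, -0.1208, 0.1688]
orientation: [-0.002, 0.037, 0.999, 0.001]
wrist_force: [-0.8, 0.5, -0.7]
finger_gap: 0.0233
clock: 13.98
tcp_pos: [0.5464, -0.1224, 0.1725]
orientation: [0.001, 0.037, 0.999, -0.0]
wrist_force: [0.0, -0.2, -0.8]
finger_gap: 0.0235
pos [ 0.5464 -0.1224  0.1725] yaw 175.75 Tz [ 0.002 -0.001 -1.   ]
units [-2.088 -0.557  0.079] turn 0.001
```

View pics/m7.png

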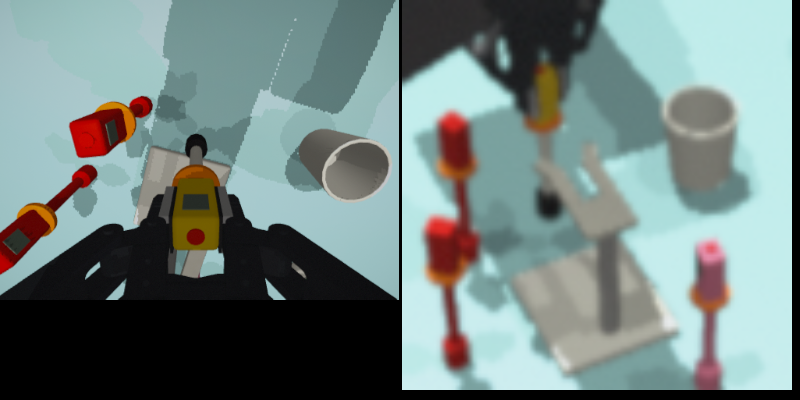

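The pen is in front of the mouth, with its collar just above the fork and the shaft in line with the slot (scene view: shaft (548,170), mouth (560,160)). I slide it in, watching the force.

```bash
python3 -m crank '{"travel": [[-0.15,-0.04,0],[-0.35,-0.094,0],[-0.6,-0.16,0],[-0.85,-0.228,0],[-1.05,-0.28,0]], "turn": [0,0,0,0,0]}'
python3 -m crank '{"travel": [[-0.2,-0.054,0],[-0.4,-0.107,0],[-0.6,-0.16,0],[-0.8,-0.214,0],[-0.95,-0.255,0]], "turn": [0,0,0,0,0]}'
python3 -m crank '{"travel": [[-0.05,-0.013,0],[-0.09,-0.024,0],[-0.09,-0.024,0],[-0.09,-0.024,0]], "turn": [0,0,0,0]}'
python3 - <<'E'
from h import *
togo(.6300,-.1515,.1675,175.7)
E
```

```text
clock: 14.5
tcp_pos: [0.5883, -0.1375, 0.1714]
orientation: [0.001, 0.038, 0.999, -0.0]
wrist_force: [0.5, 0.6, -0.4]
finger_gap: 0.0231
clock: 14.92
tcp_pos: [0.6249, -0.1502, 0.1712]
orientation: [0.0, 0.037, 0.999, 0.0]
wrist_force: [-0.2, -0.2, -0.8]
finger_gap: 0.0233
clock: 15.25
tcp_pos: [0.6272, -0.1509, 0.1713]
orientation: [-0.0, 0.037, 0.999, 0.0]
wrist_force: [-0.0, 0.3, -0.5]
finger_gap: 0.0237
pos [ 0.6272 -0.1509  0.1713] yaw 175.72 Tz [-0.  0. -1.]
units [-0.072 -0.009  0.094] turn 0.0
```

Push on gently to feel the end of the slot.

```bash
for i in 1 2 3; do python3 -m crank '{"travel": [[-0.02,-0.005,0],[-0.04,-0.011,0],[-0.04,-0.011,0],[-0.04,-0.011,0]], "turn": [0,0,0,0]}' | egrep 'tcp|force'; done
```

```text
tcp_pos: [0.6289, -0.1516, 0.1714]
wrist_force: [0.5, -0.1, -1.7]
tcp_pos: [0.6306, -0.1522, 0.1712]
wrist_force: [0.1, -0.4, -0.2]
tcp_pos: [0.6321, -0.1528, 0.1713]
wrist_force: [-0.2, -0.6, -1.2]
```

```bash
for i in 1 2 3; do python3 -m crank '{"travel": [[-0.02,-0.005,0],[-0.04,-0.011,0],[-0.04,-0.011,0],[-0.04,-0.011,0]], "turn": [0,0,0,0]}' | egrep 'tcp|force'; done
python3 - <<'E'
from h import *
t=save("scene","pics/sc8.png");c=save("wrist","pics/w8.png")
i=cv2.resize(c["image"],None,fx=.78,fy=.78); j=cv2.resize(t["image"][180:250,190:260],(390,390),interpolation=2)
o=np.zeros((400,800,3),np.uint8); o[:i.shape[0],:i.shape[1]]=i; o[:390,402:792]=j; cv2.imwrite("pics/m8.png",o[:,:,::-1])
E
```

```text
tcp_pos: [0.633, -0.153, 0.1711]
wrist_force: [-2.6, 1.8, 0.8]
tcp_pos: [0.6333, -0.1531, 0.171]
wrist_force: [-7.3, 2.6, 2.8]
tcp_pos: [0.6336, -0.1532, 0.1708]
wrist_force: [-10.0, 2.8, 2.9]
```

View pics/m8.png

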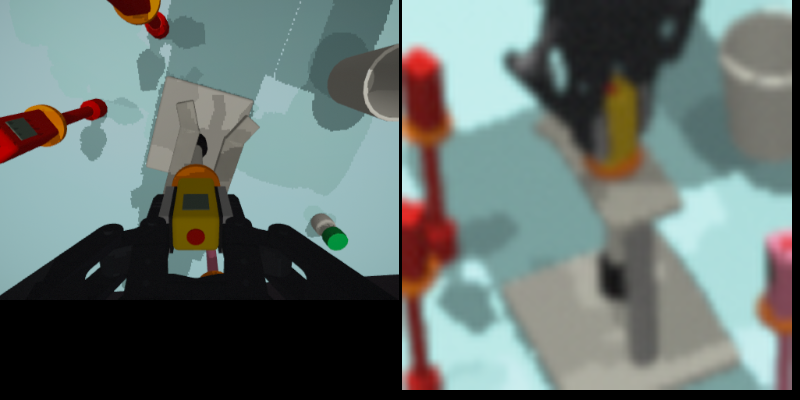

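Contact with the slot's end was felt at TCP x ≈ 0.6325 (10 N). The picture shows the shaft deep in the slot and the collar just above the fork. I back off until it is unloaded, about 1–2 mm from the end, and lower until the collar touches.

```bash
python3 -m crank '{"travel": [[0.06,0.016,0],[0.12,0.032,0],[0.12,0.032,0],[0.12,0.032,0]], "turn": [0,0,0,0]}' | egrep 'tcp|force'
for i in 1 2; do python3 -m crank '{"travel": [[0,0,0.02],[0,0,0.05],[0,0,0.05],[0,0,0.05]], "turn": [0,0,0,0]}' | egrep 'tcp|force'; done
python3 -m crank '{"travel": [[0,0,0.01],[0,0,0.02],[0,0,0.02],[0,0,0.02]], "turn": [0,0,0,0]}' | egrep 'tcp|force'
```

```text
tcp_pos: [0.6328, -0.153, 0.1716]
wrist_force: [0.7, 0.3, -0.7]
tcp_pos: [0.6322, -0.1528, 0.1691]
wrist_force: [-0.8, -0.2, -0.9]
tcp_pos: [0.632, -0.1528, 0.1671]
wrist_force: [0.1, 0.1, -0.6]
tcp_pos: [0.6321, -0.1528, 0.1668]
wrist_force: [-0.1, 0.6, 1.4]
```

```bash
python3 -m crank '{"travel": [[0.02,0.005,0],[0.04,0.011,0],[0.04,0.011,0.01],[0.04,0.011,0.02]], "turn": [0,0,0,0]}' | egrep 'tcp|force'
python3 -m crank '{"travel": [[0,0,0],[0,0,0],[0,0,0],[0,0,0],[0,0,0]], "turn": [0,0,0,0,0]}' 55
python3 -m crank '{"travel": [[0,0,0],[0,0,0],[0,0,0],[0,0,0],[0,0,0]], "turn": [0,0,0,0,0]}'
python3 -m crank '{"travel": [[0,0,-0.2],[0,0,-0.6],[0,0,-1.1],[0,0,-1.7],[0,0,-2.2]], "turn": [0,0,0,0,0]}'
python3 -m crank '{"travel": [[0.3,0,-0.3],[0.7,0,-0.6],[1.2,0,-0.9],[1.5,0,-0.9],[1.5,0,-0.9]], "turn": [0,0,0,0,0]}'
python3 - <<'E'
from h import *
t=save("scene","pics/sc9.png");c=save("wrist","pics/w9.png");save("top","pics/top9.png")
i=cv2.resize(c["image"],None,fx=.78,fy=.78); j=cv2.resize(t["image"][180:250,190:260],(390,390),interpolation=2)
o=np.zeros((400,800,3),np.uint8); o[:i.shape[0],:i.shape[1]]=i; o[:390,402:792]=j; cv2.imwrite("pics/m9.png",o[:,:,::-1])
E
```

```text
tcp_pos: [0.6309, -0.1524, 0.1667]
wrist_force: [-0.4, 1.3, 7.4]
clock: 19.43
tcp_pos: [0.6304, -0.1521, 0.1653]
orientation: [-0.0, 0.037, 0.999, 0.0]
wrist_force: [1.0, -0.3, 0.1]
finger_gap: 0.055
clock: 19.85
tcp_pos: [0.6305, -0.1522, 0.1657]
orientation: [0.0, 0.037, 0.999, 0.0]
wrist_force: [-0.3, -0.0, 0.3]
finger_gap: 0.0549
clock: 20.27
tcp_pos: [0.6305, -0.1522, 0.2558]
orientation: [0.0, 0.037, 0.999, -0.0]
wrist_force: [0.9, -0.2, 0.1]
finger_gap: 0.0549
clock: 20.68
tcp_pos: [0.5693, -0.1476, 0.2922]
orientation: [0.001, 0.038, 0.999, -0.0]
wrist_force: [1.0, -0.1, -0.5]
finger_gap: 0.0548
```

The 12-picture limit is reached, so I check the final state numerically against the first images.

Run:
```python
from h import *
def cen(c,lo,hi,box):
    x0,y0,x1,y1=box; h=cv2.cvtColor(c["image"],cv2.COLOR_RGB2HSV)[y0:y1,x0:x1]
    m=cv2.inRange(h,np.array(lo),np.array(hi)); k,l,s,q=cv2.connectedComponentsWithStats(m)
    r=1+np.argmax(s[1:,4]); return np.round(q[r]+[x0,y0],1),s[r]+[x0,y0,0,0,0]
Y=((18,150,60),(32,255,255)); B=((105,130,20),(128,255,255)); O=((8,170,80),(17,255,255))
for f in("sc0","sc9"):
    c=dict(np.load(f"pics/{f}.npz")); print(f,cen(c,*Y,(200,180,260,260)),cen(c,*O,(210,195,245,225)),cen(c,*B,(260,130,330,200))[0])
for f in("top0","top9"):
    c=dict(np.load(f"pics/{f}.npz")); print(f,cen(c,*Y,(290,170,330,210)),cen(c,*B,(140,180,190,240))[0])
c=dict(np.load("pics/w9.npz")); im=c["image"]
print("wrist yellow",cen(c,*Y,(150,80,350,330)),"red dot/handle expected",proj(c,(.631,-.152,.206)),"collar exp",proj(c,(.631,-.152,.1525)))
h=cv2.cvtColor(im,cv2.COLOR_RGB2HSV); print("collar",cen(c,*O,(200,100,300,300)))
a=dict(np.load("pics/sc0.npz"));z=dict(np.load("pics/sc9.npz"))
d=(cv2.absdiff(a["image"],z["image"]).max(2)>60).astype(np.uint8); k,l,s,q=cv2.connectedComponentsWithStats(d)
print([list(x) for x in s[1:] if x[4]>25])
m=cv2.inRange(h[100:300,200:300],np.array((0,180,110)),np.array((6,255,255)))
k,l,s,q=cv2.connectedComponentsWithStats(m)
for r in range(1,k):
    if s[r][4]>15: u,v=q[r]+[200,100]; print("dot",u,v,onz(c,u,v,.206))
```

```text
sc0 (array([226.8, 202. ]), array([224, 194,   7,  16,  87])) (array([227.4, 208.9]), array([223, 207,   9,   4,  18])) [294.7 164.2]
sc9 (array([227. , 202.6]), array([223, 195,   9,  15,  96])) (array([227.2, 209.7]), array([223, 208,   9,   4,  18])) [294.7 164.2]
top0 (array([308.3, 187.7]), array([304, 183,  10,  10,  74])) [165.5 210.9]
top9 (array([307. , 185.2]), array([305, 183,   6,   6,  20])) [165.5 210.9]
wrist yellow (array([250.6, 255.6]), array([237, 233,  28,  45, 960])) red dot/handle expected [251.19038809 269.7341648 ] collar exp [251.12971274 240.69772012]
collar (array([250.6, 233.1]), array([234, 224,  34,  26, 331]))
[[np.int32(166), np.int32(0), np.int32(50), np.int32(18), np.int32(472)], [np.int32(208), np.int32(0), np.int32(16), np.int32(15), np.int32(101)], [np.int32(118), np.int32(14), np.int32(4), np.int32(17), np.int32(30)], [np.int32(174), np.int32(18), np.int32(31), np.int32(68), np.int32(1487)], [np.int32(250), np.int32(24), np.int32(23), np.int32(28), np.int32(356)], [np.int32(120), np.int32(29), np.int32(36), np.int32(43), np.int32(1074)], [np.int3
[... 263 characters left out ...]
(38), np.int32(303)], [np.int32(163), np.int32(89), np.int32(19), np.int32(14), np.int32(122)], [np.int32(113), np.int32(90), np.int32(16), np.int32(25), np.int32(174)], [np.int32(238), np.int32(119), np.int32(57), np.int32(36), np.int32(709)], [np.int32(130), np.int32(150), np.int32(7), np.int32(5), np.int32(28)], [np.int32(197), np.int32(156), np.int32(72), np.int32(146), np.int32(3820)], [np.int32(185), np.int32(196), np.int32(9), np.int32(20), np.int32(73)], [np.int32(236), np.int32(225), np.int32(11), np.int32(21), np.int32(100)]]
dot 204.02803738317758 111.03271028037383 [ 0.50276179 -0.17547188  0.206     ]
dot 250.56521739130434 269.3913043478261 [ 0.6306427  -0.15248764  0.206     ]
```

```bash
python3 -c "
from workcell import *
print(hand_in()); print(get_state()['clock'])"
```

```text
the job is handed in; nothing more can be done
None
the job is handed in; nothing more can be done
```

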